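# Release the lid of the finished battery charging box

### The arm

A 6-joint arm with a two-finger parallel gripper is mounted at the origin on the work surface. World frame = base frame: x ahead of the robot, y to its left, z up, the work surface at z = 0. Lengths are in m, angles in rad, forces in N, time in s.
With the tool pointing down it reaches from about 0.3 to 0.85 m from the base axis. Payload 4.2 kg.
Tool frame: the origin (TCP) lies midway between the tips of the shut fingers; the grasp point (between the pads) lies 19 mm behind it; z points along the fingers, y is the direction in which the jaws open and shut (so a half turn about z gives the same grasp; the last joint's range is limited). The gripper opens to 91 mm and grips with 3 to 60 N. Pads are 32 mm wide; open, the fingers measure 118 mm over their backs; the gripper's body (76 mm by 178 mm) begins 60 mm behind the grasp point.
Start: joints at [1.317, 0.32, 1.565, -0, 1.257, -0.02], TCP at [0.133, 0.559, 0.214] pointing down, gripper open.
Joint ranges: [-3.11, 3.11], [-0.84, 2.01], [0.21, 2.61], [-1.34, 4.49], [0.05, 2.63], [-2.56, 2.56]. Speed limits (rad/s): [2.57, 2.57, 3.14, 3.14, 3.14, 3.14].

### API

Orientations are given as a unit quaternion [x, y, z, w].
In Python, from cell import * gives the robot as it stands. The module is installed in compiled form; this text tells all that it offers.
- The arm moves only by the tool send_rows, never from a script. Its argument "deltas" is a list of rows, each an object of numbers: "gripper": the finger opening in cm, from 0 to 9.12; "x", "y", "z": the shift along the tool's x, y, z in cm; "spin": the turn about the tool's z in degrees. In form: [{"gripper": .., "x": .., "y": .., "z": .., "spin": ..}, ...]. A call has 1 to 20 rows; each row is the pose to reach, as a shift and turn from the pose commanded when the call began, along the tool's axes at that moment; what a row does not reach only later rows make up. A row lasts 1/12 s, in which the tool goes at most 41.7 mm and 7.16 degrees, less where a joint would pass 70% of its speed; a pose out of reach is approached as far as the arm can. A call with a gripper value outside its range is refused whole. The fingers move at their own pace and stop on an object; "force" is the grip in N (left out, the last holds). Time passes only in rows, so rows that repeat a pose let the fingers close. It gives the time, the measured TCP pose, the force and the opening at its end, in the units of the state.
- read_state(): the state, without advancing time (a new reading comes with each control period).
- capture(name): name is "side" or "top"; returns the picture (384x512x3 uint8, red, green, blue); there is no depth.
- camera_model(name): a dict with "camera_matrix" (3x3 intrinsics, pixels), "rvec" (rotation vector, rad) and "tvec" (3), from world to camera coordinates, as OpenCV has them. Camera axes: x right, y down, z forward; pixel columns grow to the right and rows downward; lengths in m; the calibration is good to about 2 mm. A picture is of the moment at which its call begins. camera_model takes no time and is no camera call.
- job_done(): hands the job in, once; it reports no verdict.
The state is a dict: "clock": time; "qpos": joint angles; "joint_vel": joint speeds; "tau": joint torques, N m; "tool_pos": TCP position; "tcp_rot": TCP orientation; "wrist_force": force on the tool from outside, world axes, zero at the start; "wrist_torque": the same for the moment, N m; "finger_gap": finger opening in m.
Only numpy, scipy, OpenCV 4.12 (cv2) and the standard library are available. Lean on these libraries where they do the work, as an engineer would, in place of code of your own. Each camera call takes 0.05 s, during which the arm holds its last target.

### The job

Two grey battery charging boxes stand on the classroom table. Open the one whose lamp is green (charging finished): turn the black latch knob on its lid a quarter turn clockwise, seen from above, let go and move up out of the way so that the sprung lid rises ajar by itself. Leave the latch of the box with the red lamp as it is.

Things in the scene. Friction and masses are not known exactly. Their poses are not given: they have to be found in the camera images.
- green_grip (a point): Grip point of the latch knob on the box with the GREEN lamp: mid-bar, on its upright turning axis, 30 mm above the lid, 120 mm above the table, 14 mm below the knob's top. Knob: black bar 50 mm long, 16 thick, 38 high on a round foot 42 wide, 7 high; a white mark on top near one end. x: along the bar, mark on the -x side; y: across the 16 mm; z: up. It turns clockwise only (seen from above).
- green_lid (a joint): Lid hinge of that box, rad: 0 shut, 0.4 open at its stop. Box fixed, 240 x 200 mm, lid top flat, 90 mm above the table; knob axis 45 mm from the lid's free edge, midway across, hinge 145 mm beyond it, then a 50 mm strip with a lamp 28 mm wide, 19 high. Once the cam is free a spring lifts the lid (2 N at the free edge): it follows the fingers up; the knob rises some 55 mm and leans to the hinge.
- red_grip (a point): The same point and axes on the knob of the other box, which is identical but for its RED lamp (still charging). To be left alone.
- red_knob (a joint): Turn of the red-lamp box's knob, rad, clockwise from above; both knobs start at 0 to 0.15. At 0 the white mark points square to the lid's free edge (the edge away from the lamp). Either knob turns freely (0.05 N m friction), stays where left, frees its lid at 1.1 to 1.3 (65 to 75 degrees) and meets a stop at 1.75 (100 degrees).

How it is judged:
At the end, for the whole second after the job is handed in: The lid of the box with the green lamp stands open by more than 0.25 rad (14 degrees) and at rest (opening no faster than 0.1 rad/s), and the red-lamp box's knob is still latched (below 0.5 rad, 29 degrees) (value of joint green_lid above 0.25 rad and velocity of joint green_lid below 0.1 rad/s and value of joint red_knob below 0.5 rad); the robot touches nothing.
It fails at once if the knob of the box with the red lamp is turned by more than about 29 degrees (value of joint red_knob above 0.5 rad).
It also fails if it takes over 38 s, if anything falls off the work surface, if the arm or the gripper's body presses on something with over 40 N, if the wrist force passes 120 N, or if a joint passes its speed limit or range.

## Working session

There is one attempt and no reset: what is moved stays moved. The work goes in short steps, Python scripts to look and compute and a tool call to move; the robot and the scene stay as the last step left them, time stands still between calls to the robot, and variables do not carry over. Pictures are saved under pics/ and viewed, and the job is handed in when it is done.

Besides the shell and the picture viewer there is one more tool, called after "Request:" by a JSON object that holds its "name" and its "arguments". send_rows: Moves the arm, as the interface text tells. Its arguments: {"type":"object","properties":{"deltas":{"type":"array"},"force":{"type":"number"}},"required":["deltas"]}

```bash
mkdir -p pics
python3 - <<'E'
from cell import *
import cv2
for n in("side","top"):
    im=capture(n); cv2.imwrite(f"pics/{n}0.png",im[:,:,::-1]); m=camera_model(n); print(n,m)
s=read_state(); print(s)
E
```

```text
side {'camera_matrix': array([[476.96184902,   0.        , 253.18474887],
       [  0.        , 476.96184902, 197.21363243],
       [  0.        ,   0.        ,   1.        ]]), 'rvec': array([ 0.26142568, -2.84787014,  1.17088658]), 'tvec': array([0.59098591, 0.17170286, 1.2066418 ])}
top {'camera_matrix': array([[386.48364314,   0.        , 252.66443185],
       [  0.        , 386.48364314, 187.84339844],
       [  0.        ,   0.        ,   1.        ]]), 'rvec': array([ 2.1872899 , -2.24531817,  0.11584608]), 'tvec': array([-0.02035606,  0.60349617,  0.86654414])}
{'clock': 0.1, 'qpos': array([ 1.31704368e+00,  3.20190313e-01,  1.56554939e+00,  1.28642821e-05,
        1.25742840e+00, -2.00015164e-02]), 'joint_vel': array([-0.00033991,  0.00095594, -0.00394842,  0.00072074, -0.00048851,
       -0.0012235 ]), 'tau': array([ 1.05186828e-03, -4.13332415e+01, -2.32510793e+01,  7.28860823e-02,
        4.22318245e-02, -7.37292612e-05]), 'tool_pos': array([0.13306614, 0.55891532, 0.21322897]), 'tcp_rot': array([ 1.16611602e-01,  9.93177282e-01, -7.79525006e-04, -1.13545582e-04]), 'wrist_force': array([0.99573391, 0.04657835, 0.31748283]), 'wrist_torque': array([ 0.04719801,  0.01388278, -0.01008661]), 'finger_gap': 0.09130407532389741}
```

View pics/side0.png

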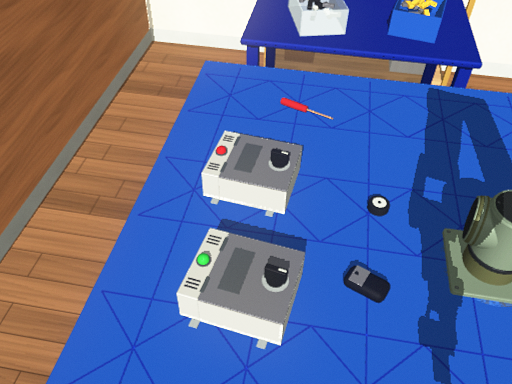

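View pics/top0.png

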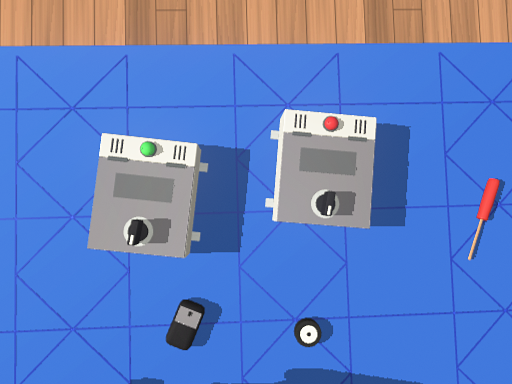

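The top view shows the green lamp at (148,149) with its knob at about (136,231). The red lamp is at (331,124) with its knob at (326,204). In the side view, the green knob is at about (276,272).

```bash
cat > h.py <<'E'
import numpy as np, cv2
from cell import *
def ray(n,uv):
    m=camera_model(n);R,_=cv2.Rodrigues(m['rvec']);t=np.array(m['tvec']).ravel()
    p=cv2.undistortPoints(np.array([[uv]],float),m['camera_matrix'],None).ravel()
    return -R.T@t, R.T@np.array([p[0],p[1],1.])
def onz(n,uv,z):
    c,d=ray(n,uv); return c+d*(z-c[2])/d[2]
def proj(n,P):
    m=camera_model(n);return cv2.projectPoints(np.array(P,float).reshape(-1,1,3),m['rvec'],m['tvec'],m['camera_matrix'],None)[0].reshape(-1,2)
E
python3 - <<'E'
from h import *
for n,box in(("top",(105,205,170,262)),("side",(250,245,310,305))):
    im=cv2.imread(f"pics/{n}0.png"); x0,y0,x1,y1=box
    cr=im[y0:y1,x0:x1]; 
    cv2.imwrite(f"pics/{n}_crop.png",cv2.resize(cr,None,fx=9,fy=9,interpolation=cv2.INTER_NEAREST))
    mk=(cr.max(2)<60).astype('uint8'); c,_=cv2.findContours(mk,0,2); 
    for k in c:
        if cv2.contourArea(k)>20: print(n,"dark",cv2.minAreaRect(k+np.array([x0,y0])))
im=cv2.imread("pics/top0.png").astype(int)
# lid grey: low saturation 90..160
mk=((im.max(2)-im.min(2)<25)&(im.max(2)>90)&(im.max(2)<160)).astype('uint8'); mk[:,215:]=0;mk[:125]=0
mk=cv2.morphologyEx(mk,2,np.ones((3,3),np.uint8))
c,_=cv2.findContours(mk,0,2);k=max(c,key=cv2.contourArea)
r=cv2.minAreaRect(k);print(r)
q=cv2.boxPoints(r);print(q);P=np.array([onz("top",a,.09) for a in q]);print(P.round(4),[np.linalg.norm(P[i]-P[i-1]).round(4) for i in range(4)])
g=((im[:,:,1]-im[:,:,2]>50)&(im[:,:,1]-im[:,:,0]>50)); v,u=np.nonzero(g);print("lamp",u.mean(),v.mean(),onz("top",(u.mean(),v.mean()),.1))
E
```

```text
top dark ((138.0, 232.0), (24.0, 18.0), 90.0)
side dark ((274.2900390625, 275.87188720703125), (23.623380661010742, 20.103734970092773), 17.35402488708496)
((143.0567626953125, 187.47036743164062), (59.65855407714844, 25.638975143432617), 6.115502834320068)
[[112.03153 197.0391 ]
 [114.76295 171.54602]
 [174.082   177.90164]
 [171.35059 203.39471]]
[[0.587  0.258  0.09  ]
 [0.6396 0.252  0.09  ]
 [0.6235 0.1306 0.09  ]
 [0.5707 0.1371 0.09  ]] [np.float64(0.122), np.float64(0.0529), np.float64(0.1225), np.float64(0.0533)]
lamp 146.99354838709678 148.26451612903224 [0.68516748 0.18336547 0.1       ]
```

```bash
ls pics
```

```text
side0.png
side_crop.png
top0.png
top_crop.png
```

View pics/top_crop.png

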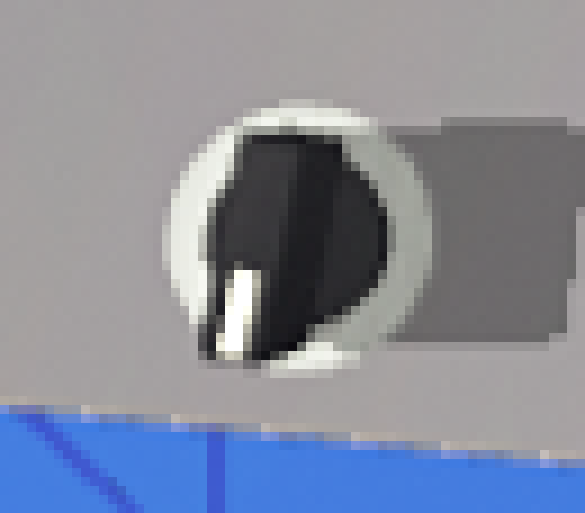

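View pics/side_crop.png

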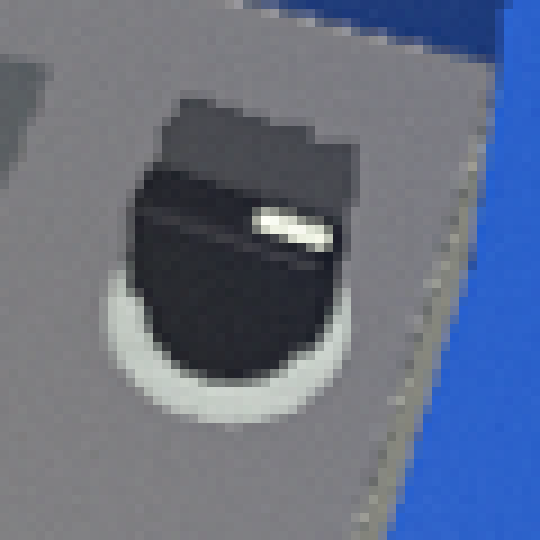

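Run:
```python
from h import *
f=lambda a,o:(a[0]/9-.5+o[0],a[1]/9-.5+o[1])
T=(105,205);S=(250,245)
e1=onz("top",f((270,137),T),.134);e2=onz("top",f((235,360),T),.134);mk=onz("top",f((240,312),T),.134)
d=e1-e2;print("top ends",e1,e2,"mid",(e1+e2)/2,"len",np.linalg.norm(d),"ang",np.degrees(np.arctan2(d[1],d[0])),"mark",mk)
print("foot",onz("top",f((298,239),T),.097),"side foot",onz("side",f((230,322),S),.097))
a=onz("side",f((147,188),S),.134);b=onz("side",f((338,235),S),.134);d=a-b
print("side",a,b,(a+b)/2,np.linalg.norm(d),np.degrees(np.arctan2(d[1],d[0])),"mark",onz("side",f((292,228),S),.134))
im=cv2.imread("pics/top0.png").astype(int)
# free-edge line
pts=[]
for u in range(94,184,3):
    col=im[225:275,u]; blue=(col[:,0]-col[:,2]>60); pts.append((u,225+np.argmax(blue)-.5))
P=np.array([onz("top",p,.09)[:2] for p in pts]);l=cv2.fitLine(P.astype('float32'),cv2.DIST_HUBER,0,.001,.001).ravel();print("edge",l,np.degrees(np.arctan2(l[1],l[0])))
lamp=np.array([.6852,.1834]);g=((e1+e2)/2)[:2]
n=np.array([l[1],-l[0]]);print("dist knob-edge",abs((g-l[2:])@n))
from scipy.spatial.transform import Rotation as R
s=read_state();print(R.from_quat(s['tcp_rot']).as_matrix().round(4))
```

```text
top ends [0.53989717 0.20164879 0.134     ] [0.49219504 0.20959335 0.134     ] mid [0.5160461  0.20562107 0.134     ] len 0.04835916477879173 ang -9.455550488977654 mark [0.50244725 0.20842745 0.134     ]
foot [0.51598721 0.20501942 0.097     ] side foot [0.51526975 0.21328174 0.097     ]
side [0.53849069 0.20459626 0.134     ] [0.49169081 0.20966858 0.134     ] [0.51509075 0.20713242 0.134     ] 0.04707394974744184 -6.185751997765867 mark [0.50272133 0.20970219 0.134     ]
edge [0.13093966 0.99139035 0.47119313 0.20730875] 82.4761
dist knob-edge 0.04468778559458015
[[-9.728e-01  2.316e-01 -4.000e-04]
 [ 2.316e-01  9.728e-01 -1.500e-03]
 [ 0.000e+00 -1.600e-03 -1.000e+00]]
```

Both views agree on the green knob: it is at about (0.516, 0.206) with the bar heading about -8.5°. I'll hover above it first.

Request:
{"name": "send_rows", "arguments": {"deltas": [{"gripper":9.1,"x":-2,"y":-1.1,"z":0,"spin":-1},{"gripper":9.1,"x":-5,"y":-2.8,"z":0,"spin":-4.5},{"gripper":9.1,"x":-8.5,"y":-4.8,"z":0,"spin":-4.5},{"gripper":9.1,"x":-12,"y":-6.7,"z":0,"spin":-4.5},{"gripper":9.1,"x":-15.5,"y":-8.7,"z":0,"spin":-4.5},{"gripper":9.1,"x":-19,"y":-10.7,"z":0,"spin":-4.5},{"gripper":9.1,"x":-22.5,"y":-12.6,"z":0,"spin":-4.5},{"gripper":9.1,"x":-26,"y":-14.6,"z":0,"spin":-4.5},{"gripper":9.1,"x":-29.5,"y":-16.6,"z":0,"spin":-4.5},{"gripper":9.1,"x":-33,"y":-18.5,"z":0.2,"spin":-4.5},{"gripper":9.1,"x":-36.5,"y":-20.5,"z":0.5,"spin":-4.5},{"gripper":9.1,"x":-40,"y":-22.5,"z":0.8,"spin":-4.5},{"gripper":9.1,"x":-43,"y":-24.2,"z":1,"spin":-4.5},{"gripper":9.1,"x":-44.8,"y":-25.2,"z":1.3,"spin":-4.5},{"gripper":9.1,"x":-45.4,"y":-25.5,"z":1.3,"spin":-4.5},{"gripper":9.1,"x":-45.4,"y":-25.5,"z":1.3,"spin":-4.5},{"gripper":9.1,"x":-45.4,"y":-25.5,"z":1.3,"spin":-4.5}], "force": 25}}

```text
clock: 1.52
tool_pos: [0.5151, 0.2065, 0.2007]
tcp_rot: [0.078, 0.997, 0.0, -0.001]
wrist_force: [0.2, -0.2, -0.5]
finger_gap: 0.0906
```

Run:
```python
from h import *
from scipy.spatial.transform import Rotation as R
for n in("side","top"): cv2.imwrite(f"pics/{n}1.png",capture(n)[:,:,::-1])
s=read_state();print(s['clock'],s['tool_pos'],s['qpos'].round(3));M=R.from_quat(s['tcp_rot']).as_matrix();print(M.round(4),np.degrees(np.arctan2(-M[1,0],-M[0,0])))
print("to go cm",M.T@(np.array([.5157,.2060,.103])-s['tool_pos'])*100)
```

```text
1.6167 [0.51476618 0.20710288 0.20103206] [ 3.610e-01  2.970e-01  1.632e+00  1.000e-03  1.214e+00 -1.056e+00]
[[-9.882e-01  1.533e-01 -6.000e-04]
 [ 1.533e-01  9.882e-01  4.000e-04]
 [ 6.000e-04  3.000e-04 -1.000e+00]] -8.818553828615698
to go cm [-0.11549113 -0.09766918  9.80310415]
```

View pics/side1.png

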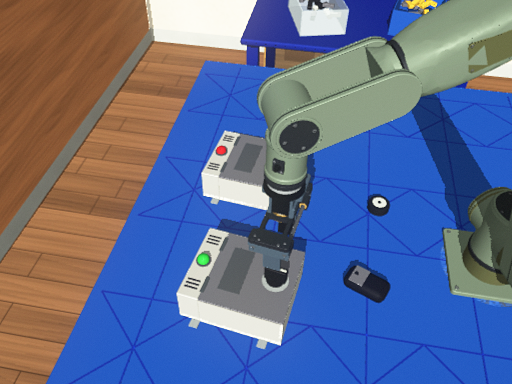

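The gripper hovers directly over the green knob, at about (276,272). Next I descend and close.

Request:
{"name": "send_rows", "arguments": {"deltas": [{"gripper":9.1,"x":-0.1,"y":-0.1,"z":1.5,"spin":0},{"gripper":9.1,"x":-0.1,"y":-0.1,"z":4,"spin":0},{"gripper":9.1,"x":-0.1,"y":-0.1,"z":6.5,"spin":0},{"gripper":8,"x":-0.1,"y":-0.1,"z":8.5,"spin":0},{"gripper":6,"x":-0.1,"y":-0.1,"z":9.5,"spin":0},{"gripper":5,"x":-0.1,"y":-0.1,"z":9.8,"spin":0},{"gripper":4,"x":-0.1,"y":-0.1,"z":9.8,"spin":0},{"gripper":4,"x":-0.1,"y":-0.1,"z":9.8,"spin":0},{"gripper":1,"x":-0.1,"y":-0.1,"z":9.8,"spin":0},{"gripper":1,"x":-0.1,"y":-0.1,"z":9.8,"spin":0},{"gripper":1,"x":-0.1,"y":-0.1,"z":9.8,"spin":0},{"gripper":1,"x":-0.1,"y":-0.1,"z":9.8,"spin":0},{"gripper":1,"x":-0.1,"y":-0.1,"z":9.8,"spin":0},{"gripper":1,"x":-0.1,"y":-0.1,"z":9.8,"spin":0}], "force": 15}}

```text
clock: 2.78
tool_pos: [0.5167, 0.205, 0.1031]
tcp_rot: [0.078, 0.997, 0.0, 0.0]
wrist_force: [-0.4, -0.6, -0.5]
finger_gap: 0.0207
```

Run:
```python
from h import *
from scipy.spatial.transform import Rotation as R
cv2.imwrite("pics/side2.png",cv2.resize(capture("side")[150:350,150:400,::-1],None,fx=3,fy=3))
s=read_state();print(s)
```

```text
{'clock': 2.8333, 'qpos': array([ 0.35711881,  0.38326335,  1.76996928,  0.00181402,  0.98765131,
       -1.05846545]), 'joint_vel': array([ 0.01126477,  0.00155601, -0.00281652,  0.07318575, -0.0098853 ,
        0.00332943]), 'tau': array([ -3.72198008, -41.18927836, -19.16223764,  -2.07873233,
         0.47461744,  -0.07894604]), 'tool_pos': array([0.51665441, 0.20558947, 0.10308269]), 'tcp_rot': array([7.80257972e-02, 9.96950990e-01, 8.36094124e-04, 2.45525713e-06]), 'wrist_force': array([-1.22877694,  6.97749279,  0.48450829]), 'wrist_torque': array([ 1.40034825,  0.37090545, -0.05542723]), 'finger_gap': 0.016417268608645615}
```

View pics/side2.png

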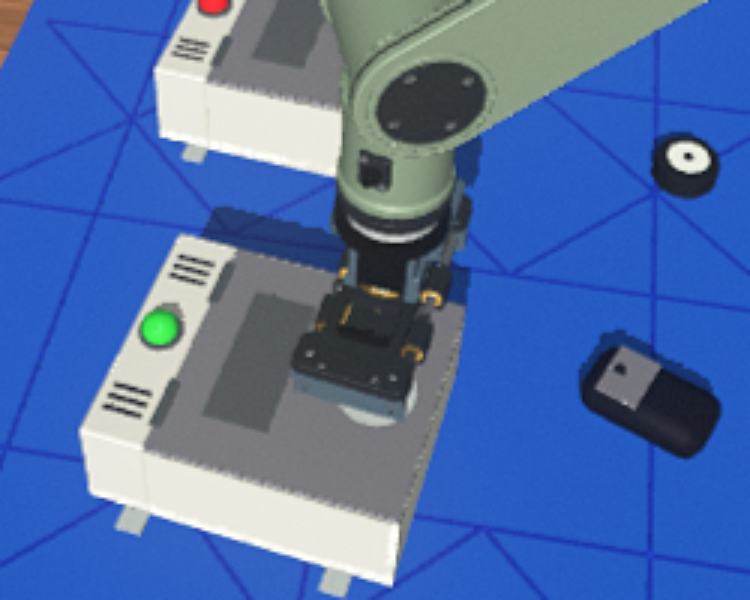

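The fingers have closed on the bar with a gap of 16.4 mm. Now I turn it clockwise.

Request:
{"name": "send_rows", "arguments": {"deltas": [{"gripper":1,"spin":2},{"gripper":1,"spin":5},{"gripper":1,"spin":10},{"gripper":1,"spin":15},{"gripper":1,"spin":20},{"gripper":1,"spin":25},{"gripper":1,"spin":30},{"gripper":1,"spin":35},{"gripper":1,"spin":40}], "force": 15}}

```text
schema error: expected keys gripper, x, y, z, spin
```

Run:
```python
from h import *
s=read_state();print(s)
```

```text
{'clock': 2.8333, 'qpos': array([ 0.35711881,  0.38326335,  1.76996928,  0.00181402,  0.98765131,
       -1.05846545]), 'joint_vel': array([ 0.01126477,  0.00155601, -0.00281652,  0.07318575, -0.0098853 ,
        0.00332943]), 'tau': array([ -3.72198008, -41.18927836, -19.16223764,  -2.07873233,
         0.47461744,  -0.07894604]), 'tool_pos': array([0.51665441, 0.20558947, 0.10308269]), 'tcp_rot': array([7.80257972e-02, 9.96950990e-01, 8.36094124e-04, 2.45525713e-06]), 'wrist_force': array([-1.22877694,  6.97749279,  0.48450829]), 'wrist_torque': array([ 1.40034825,  0.37090545, -0.05542723]), 'finger_gap': 0.016417268608645615}
```

Request:
{"name": "send_rows", "arguments": {"deltas": [{"gripper":1,"x":0,"y":0.1,"z":0,"spin":2},{"gripper":1,"x":0,"y":0.1,"z":0,"spin":5},{"gripper":1,"x":0,"y":0.1,"z":0,"spin":10},{"gripper":1,"x":0,"y":0.1,"z":0,"spin":15},{"gripper":1,"x":0,"y":0.1,"z":0,"spin":20},{"gripper":1,"x":0,"y":0.1,"z":0,"spin":25},{"gripper":1,"x":0,"y":0.1,"z":0,"spin":30},{"gripper":1,"x":0,"y":0.1,"z":0,"spin":35},{"gripper":1,"x":0,"y":0.1,"z":0,"spin":40},{"gripper":1,"x":0,"y":0.1,"z":0,"spin":40}], "force": 15}}

```text
clock: 3.67
tool_pos: [0.5168, 0.2063, 0.1031]
tcp_rot: [0.415, 0.91, 0.0, -0.0]
wrist_force: [0.1, 1.3, 0.5]
finger_gap: 0.0157
```

Run:
```python
from h import *
s=read_state();print(s)
```

```text
{'clock': 3.6667, 'qpos': array([ 3.58772405e-01,  3.84034047e-01,  1.76873181e+00,  7.09312431e-04,
        9.88442218e-01, -3.57375941e-01]), 'joint_vel': array([-0.00167433,  0.0002055 ,  0.00067394,  0.0002767 , -0.00167319,
       -0.11485141]), 'tau': array([ -0.6912617 , -41.11319304, -19.59968448,  -0.30111638,
         0.1079736 ,   0.53685721]), 'tool_pos': array([0.51682574, 0.20630506, 0.10306769]), 'tcp_rot': array([ 4.14614344e-01,  9.09997154e-01,  3.45389434e-04, -7.37410379e-05]), 'wrist_force': array([0.1395384 , 1.34709815, 0.53379772]), 'wrist_torque': array([ 0.05733958,  0.11164499, -0.04454317]), 'finger_gap': 0.01574369952758256}
```

The turn is smooth and forces are low. I'll continue another 46°.

Request:
{"name": "send_rows", "arguments": {"deltas": [{"gripper":1,"x":0,"y":0,"z":0,"spin":5},{"gripper":1,"x":0,"y":0,"z":0,"spin":10},{"gripper":1,"x":0,"y":0,"z":0,"spin":15},{"gripper":1,"x":0,"y":0,"z":0,"spin":20},{"gripper":1,"x":0,"y":0,"z":0,"spin":25},{"gripper":1,"x":0,"y":0,"z":0,"spin":30},{"gripper":1,"x":0,"y":0,"z":0,"spin":35},{"gripper":1,"x":0,"y":0,"z":0,"spin":40},{"gripper":1,"x":0,"y":0,"z":0,"spin":46},{"gripper":1,"x":0,"y":0,"z":0,"spin":46},{"gripper":1,"x":0,"y":0,"z":0,"spin":46}], "force": 15}}

```text
clock: 4.58
tool_pos: [0.5174, 0.2065, 0.1032]
tcp_rot: [0.735, 0.678, 0.001, 0.0]
wrist_force: [1.9, 2.0, 1.4]
finger_gap: 0.0159
```

Run:
```python
from h import *
cv2.imwrite("pics/side3.png",cv2.resize(capture("side")[150:350,150:400,::-1],None,fx=3,fy=3))
s=read_state();print(s)
```

```text
{'clock': 4.6333, 'qpos': array([3.58703061e-01, 3.84100971e-01, 1.76820585e+00, 6.61773016e-04,
       9.87573160e-01, 4.40479647e-01]), 'joint_vel': array([ 8.24576638e-04, -1.02493985e-03,  2.95541644e-05,  7.70041969e-04,
       -9.21043515e-04,  1.00611081e-02]), 'tau': array([-1.04575630e+00, -4.12554610e+01, -1.85353124e+01, -4.39054510e-01,
        6.25505894e-01,  8.97083752e-03]), 'tool_pos': array([0.5174041 , 0.20646635, 0.10320689]), 'tcp_rot': array([7.35543115e-01, 6.77477317e-01, 8.97383044e-04, 6.62141312e-05]), 'wrist_force': array([1.07543206, 2.26557659, 0.95729485]), 'wrist_torque': array([ 0.33069438, -0.07031347, -0.02240648]), 'finger_gap': 0.015982264194352055}
```

View pics/side3.png

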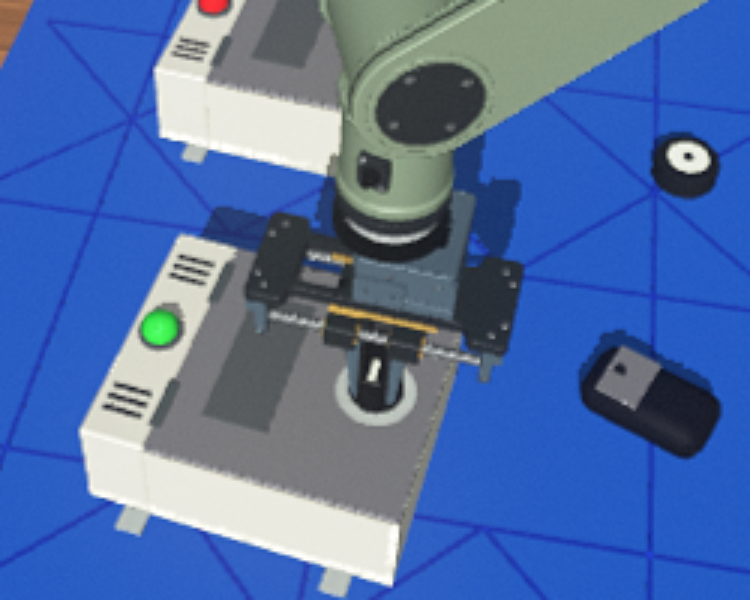

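The knob is turned about 86°, with its mark at about (375,370) in this crop. Now I release and rise.

Request:
{"name": "send_rows", "arguments": {"deltas": [{"gripper":6,"x":0,"y":0,"z":0,"spin":0},{"gripper":7,"x":0,"y":0,"z":0,"spin":0},{"gripper":7,"x":0,"y":0,"z":-0.5,"spin":0},{"gripper":7,"x":0,"y":0,"z":-2.5,"spin":0},{"gripper":7,"x":0,"y":0,"z":-6,"spin":0},{"gripper":7,"x":0,"y":0,"z":-10,"spin":0},{"gripper":7,"x":0,"y":0,"z":-14,"spin":0},{"gripper":7,"x":0,"y":0,"z":-18,"spin":0},{"gripper":7,"x":0,"y":0,"z":-20,"spin":0},{"gripper":7,"x":0,"y":0,"z":-20,"spin":0},{"gripper":7,"x":0,"y":0,"z":-20,"spin":0},{"gripper":7,"x":0,"y":0,"z":-20,"spin":0}]}}

```text
clock: 5.63
tool_pos: [0.5157, 0.2055, 0.3015]
tcp_rot: [0.737, 0.676, -0.002, -0.001]
wrist_force: [0.4, -0.6, -1.2]
finger_gap: 0.0703
```

Run:
```python
from h import *
cv2.imwrite("pics/side4.png",cv2.resize(capture("side")[100:350,120:400,::-1],None,fx=2.3,fy=2.3))
cv2.imwrite("pics/top4.png",capture("top")[:,:,::-1])
s=read_state();print(s['clock'],s['tool_pos'],s['wrist_force'],s['joint_vel'])
```

```text
5.7333 [0.51573459 0.205522   0.30086251] [-0.60791278 -0.26153951  0.33206648] [ 0.00314562  0.00260377 -0.00694589 -0.00038011 -0.00035581  0.00220226]
```

View pics/side4.png

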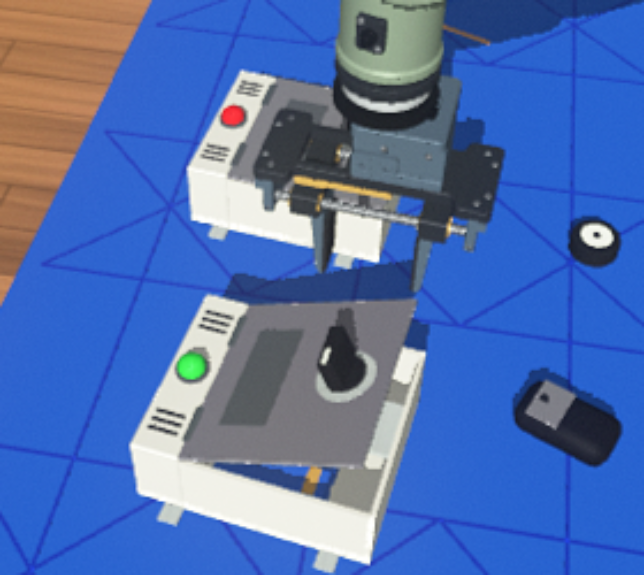

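View pics/top4.png

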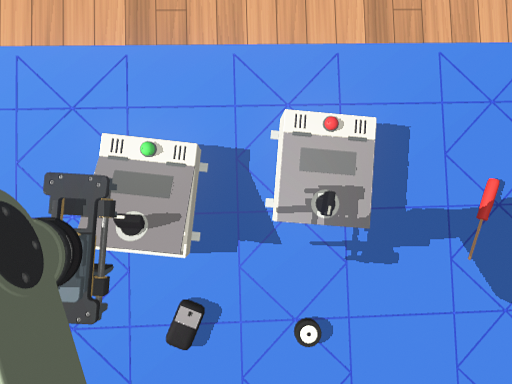

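The green lid stands ajar and the red knob looks unchanged at (326,204). I'll let it settle, then check the angle.

Request:
{"name": "send_rows", "arguments": {"deltas": [{"gripper":7,"x":0,"y":0,"z":0,"spin":0},{"gripper":7,"x":0,"y":0,"z":0,"spin":0},{"gripper":7,"x":0,"y":0,"z":0,"spin":0},{"gripper":7,"x":0,"y":0,"z":0,"spin":0},{"gripper":7,"x":0,"y":0,"z":0,"spin":0},{"gripper":7,"x":0,"y":0,"z":0,"spin":0},{"gripper":7,"x":0,"y":0,"z":0,"spin":0},{"gripper":7,"x":0,"y":0,"z":0,"spin":0}]}}

```text
clock: 6.4
tool_pos: [0.5168, 0.206, 0.303]
tcp_rot: [0.737, 0.676, 0.0, -0.0]
wrist_force: [-0.1, 0.4, -0.2]
finger_gap: 0.0699
```

Run:
```python
from h import *
im=capture("side");cv2.imwrite("pics/side5.png",cv2.resize(im[100:350,120:400,::-1],None,fx=2.3,fy=2.3))
d=cv2.absdiff(cv2.imread("pics/side5.png"),cv2.imread("pics/side4.png")).max(2);print("changed px",(d>40).sum())
h=np.array([.9914,-.1309]);w=np.array([.1309,.9914]);k=np.array([.516,.206]);H=k+h*.145
for a in(0,.25,.4):
    P=[np.r_[H-h*.19*np.cos(a)+w*s*.1,.09+.19*np.sin(a)] for s in(-1,1)]
    print(a,((proj("side",P)-[120,100])*2.3).round())
r=cv2.imread("pics/top0.png")[185:225,300:350];t=capture("top")[185:225,300:350,::-1];print("red knob diff",(cv2.absdiff(r,np.ascontiguousarray(t)).max(2)>40).sum())
```

```text
changed px 2520
0 [[426. 346.]
 [375. 514.]]
0.25 [[425. 315.]
 [371. 484.]]
0.4 [[418. 295.]
 [363. 464.]]
red knob diff 728
```

Run:
```python
from h import *
a=cv2.imread("pics/side5.png");t=np.ascontiguousarray(capture("top")[:,:,::-1]);o=cv2.imread("pics/top0.png")
c=lambda i:cv2.resize(i[180:235,270:380],None,fx=3,fy=3)
v=np.zeros((575,344+330+300,3),np.uint8)
out=np.zeros((575,344+330+110,3),np.uint8)
out[:,:450]=a[:,100:550];out[:165,450:780]=c(o);out[200:365,450:780]=c(t)
cv2.imwrite("pics/chk.png",out)
```

```text
(no output)
```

View pics/chk.png

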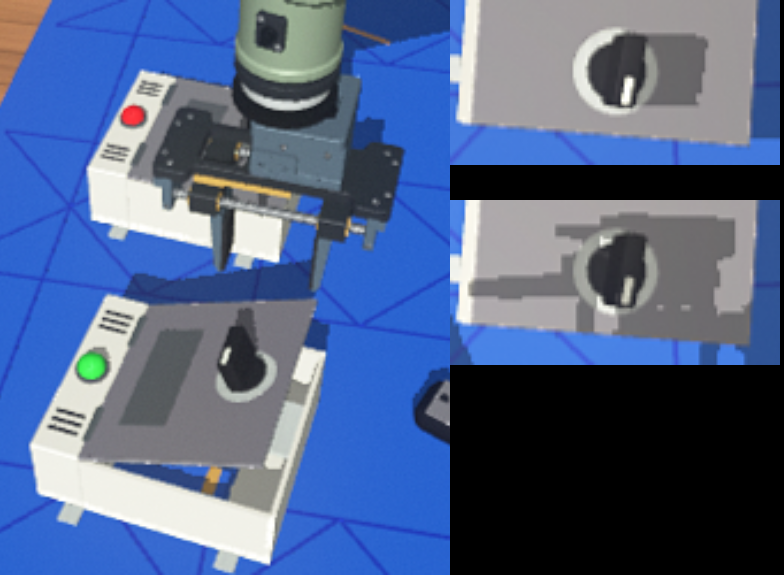

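The lid's free corners are at about (415,300) and (370,466), unchanged since the last picture and close to where a 0.4 rad opening would put them. The red knob's mark is where it was; the differences there are only the arm's shadow. The gripper is clear of everything, so I'm handing in.

```bash
python3 -c "
from cell import *
s=read_state();print(s['wrist_force'],s['joint_vel'].round(3));print(job_done())"
```

```text
[0.39712916 0.46060659 0.3815704 ] [ 0.    -0.     0.001  0.001  0.002  0.   ]
the job is handed in; nothing more can be done
None
```

The green-lamp box is open: I gripped its knob (15 N, gap about 16 mm), turned it about 86° clockwise, let go and rose 20 cm. The job was handed in at about 6.5 s; it reported no verdict.

- **Green lid:** in the last pictures its free corners sit about where a 0.4 rad (stop) opening would put them, well past the 0.25 rad line. It looked the same in two views 0.7 s apart.
- **Red knob:** its white mark points as it did at the start.
- **Robot:** it touches nothing; wrist force at hand-in was under 1 N.
- **Checks that disagreed:** both image-difference counts came out non-zero. Around the red knob I put that down to the arm's shadow. In the side view (2,520 pixels) I put it down to slight arm settling, but checked that only by eye.

One move call was refused for missing keys and resent; nothing moved and no time passed.

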